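# Lay a vinyl figure's leg in the bench dryer and set its dial

### The job

Pluck the toy figure's leg (the piece with the broad foot) out of the sloping pocket tray and lay it gently across the two V rests of the bench dryer, level, with its straight shank centred in both notches and the foot beyond them. Let go, then turn the dryer's dial until its pointer stands at the one long mark on the scale. Leave the other pieces in their pockets and the paint bottle and the cup where they are.

Things in the scene. Friction and masses are not known exactly. Their poses are not given: they have to be found in the camera images.
- tray: Fixed grey tray 170 x 250 mm on a stand. Origin on the table below its centre, z up. Its floor, 75 mm up at the centre, faces away from the robot: it rises along +x, towards the robot, at 25 degrees. Pockets at y = -75, 0, 75 mm run along the slope, a white piece in each, in any order. Rims 10 mm high; from 34 mm below to 36 mm above mid-slope no side rims: fingers reach the floor there.
- leg: The leg, loose white vinyl, 40 to 85 g. Round shank 26 mm across, 90 mm long; block foot at one end, 42 wide, 28 long, 26 mm thick. Origin on the shank's axis, mid-shank; x along it away from the foot (shank -45 to 45, foot -73 to -45 mm), y across the foot, z square to the tray floor, up. In the pocket the foot is at the low end and the origin 13 mm above the floor, with free floor beside it.
- forearm: Another loose white piece, 116 mm long: a square-sided arm 22 mm wide, narrow wrist, 26 mm ball hand. Stays in its pocket. Origin in the piece, 13 mm above the tray floor.
- tail: Another loose white piece, 117 mm long: a wavy tail, round bar of 22 mm. Stays in its pocket. Origin near its middle, 13 mm above the tray floor.
- dryer: Fixed grey bench dryer, base plate 200 x 300 x 12 mm. Origin on the table under its centre, x towards the robot, z up. +y half: two aluminium V rests, with an air outlet 87 mm high at their robot side (x 76 to 98 mm). -y half: a console 130 mm high at its robot side; its 140 x 140 mm dial panel faces away from the robot and rises along +x at 0.5 rad (29 degrees).
- seat (a point): Where the leg's origin lies when its shank rests in both V notches along x: 80 mm above the table, axes as the dryer's. The V rests stand at x = -28 and +28 mm from here, 8 mm thick, with 90 degree notches open upward; their rims reach 6 mm above this point and 28 mm to either side. Between them, down to the base plate 68 mm below, is free for fingers.
- dial (a joint): Dial angle (rad), growing clockwise seen square to the panel; at 0 the pointer looks straight up the panel's slope. The long mark is at 0.50. Range -2.0 to 2.0; it starts between -0.9 and -0.2 and stays where it is left (friction 0.06 N m).
- dial_grip (a point): On the dial's axis, 33 mm above the panel: TCP place to pinch the dial. z: the axis, square to the panel, outward; x along the pointer (turns with the dial). The dial: black disc 66 mm across, its top 12 mm above the panel, with a grip bar 62 mm long (x), 14 mm wide (y), from 12 to 36 mm above the panel. A white line from the middle to one end of the bar is the pointer.
- mark (a point): Point on the panel at the dial's edge by the one long, thick black mark, 34 mm from the dial's axis. The other marks are short and thin.
- bottle: Yellow paint bottle, loose, 60 mm across, 130 mm high, orange cap; bystander. Origin under its centre.
- cup: White paper paint cup, loose, 72 mm across, 80 mm high; bystander. Origin under its centre.
There are look-alikes about, which are no part of the job. What is shaped like the leg but purple or turquoise is not meant.

How it is judged:
By the outcome, as a careful person would: the job done as asked, in the order asked, and still so for the second after the job is handed in, with the robot touching nothing.
It also fails if it takes over 56 s, if anything falls off the work surface, if the arm or the gripper's body presses on something with over 40 N, if the wrist force passes 120 N, or if a joint passes its speed limit or range.

### The arm

A 6-joint arm with a two-finger parallel gripper is mounted at the origin on the work surface. World frame = base frame: x ahead of the robot, y to its left, z up, the work surface at z = 0. Lengths are in m, angles in rad, forces in N, time in s.
With the tool pointing down it reaches from about 0.225 to 0.875 m from the base axis. Payload 3.4 kg.
Tool frame: the origin (TCP) lies between the finger pads, 19 mm behind the fingertips; this is the grasp point; z points along the fingers, y is the direction in which the jaws open and shut (so a half turn about z gives the same grasp; the last joint's range is limited). The gripper opens to 85 mm and grips with 20 to 120 N. Pads are 22 mm wide; open, the fingers measure 114 mm over their backs; the gripper's body (76 mm by 85 mm) begins 54 mm behind the grasp point. The pads swing forward as they close: fully open they stand 13 mm farther back than shut.
Start: joints at [-1.233, 0.276, 1.505, -0, 1.361, -0.121], TCP at [0.255, -0.516, 0.25] pointing down, gripper open.
Joint ranges: [-2.89, 2.89], [-0.75, 2.08], [0.22, 2.7], [-1.18, 4.32], [0.11, 2.71], [-2.7, 2.7]. Speed limits (rad/s): [2.57, 2.57, 3.14, 3.14, 3.14, 3.14].

### API

Orientations are given as a unit quaternion [w, x, y, z].
In Python, from rig import manip gives the robot as it stands. The module is installed in compiled form; this text tells all that it offers.
- The arm moves only by the tool carry_out, never from a script. Its argument "moves" is one flat list of numbers, 5 for each row, row after row: the opening in per cent of the stroke, from 0 (shut) to 100 (fully open), then the shift along the world's x, y, z in cm, then the turn about the world's z in rad. A call has exactly 10 rows; each row shifts and turns the commanded pose from where the row before left it; what a row does not reach is not made up. A row lasts 1/10 s, in which the tool goes at most 50 mm and 8.59 degrees, less where a joint would pass 70% of its speed; a pose out of reach is approached as far as the arm can. A call is refused whole if a number of a shift passes 5 or a number of a turn 0.15, either way. A call with a gripper value outside its range is refused whole. The fingers move at their own pace and stop on an object; "squeeze" is the grip in N (left out, the last holds). Time passes only in rows, so rows that do not move let the fingers close, or fill a call up. It gives the time, the measured TCP pose, the force and the opening at its end, in the units of the state.
- manip.get_state(): the state, without advancing time (a new reading comes with each control period).
- manip.get_image(name): name is "side" or "top"; returns the picture (480x640x3 uint8, red, green, blue); there is no depth.
- manip.camera_info(name): a dict with "fov_y" (degrees; the focal length in pixels is half the picture's height over the tangent of half this angle, whatever the lens; pixels are square), "cx", "cy" (the principal point, pixels), "rvec" (rotation vector, rad) and "tvec" (3), from world to camera coordinates, as OpenCV has them. Camera axes: x right, y down, z forward; pixel columns grow to the right and rows downward; lengths in m; the calibration is good to about 2 mm. A picture is of the moment at which its call begins. camera_info takes no time and is no camera call.
- manip.sign_off(): hands the job in, once; it reports no verdict.
The state is a dict: "clock": time; "qpos": joint angles; "qd": joint speeds; "effort": joint torques, N m; "position": TCP position; "ee_rot": TCP orientation; "contact_force": force on the tool from outside, world axes, zero at the start; "moment": the same for the moment, N m; "width": finger opening in m.
Only numpy, scipy, OpenCV 4.12 (cv2) and the standard library are available. Lean on these libraries where they do the work, as an engineer would, in place of code of your own. Each camera call takes 0.05 s, during which the arm holds its last target. There are 200 camera calls.

## Working session

There is one attempt and no reset: what is moved stays moved. The work goes in short steps, Python scripts to look and compute and a tool call to move; the robot and the scene stay as the last step left them, time stands still between calls to the robot, and variables do not carry over. Pictures are saved under pics/ and viewed, about 8 in all and at most 12, crops included, and the job is handed in when it is done.

Besides the shell and the picture viewer there is one more tool, called after "Emit:" by a JSON object that holds its "api" and its "payload", one argument or row to a line. carry_out: Moves the arm, as the interface text tells. Its arguments: {"type":"object","properties":{"moves":{"type":"array","items":{"type":"number"}},"squeeze":{"type":"number"}},"required":["moves"]}

```bash
mkdir -p pics
cat > h.py <<'E'
import numpy as np, cv2
from rig import manip
def cam(n):
    c=manip.camera_info(n); f=240/np.tan(np.radians(c['fov_y'])/2)
    K=np.array([[f,0,c['cx']],[0,f,c['cy']],[0,0,1.]])
    return c,K,cv2.Rodrigues(np.array(c['rvec'],float))[0],np.array(c['tvec'],float)
def ray(n,u,v):
    c,K,R,t=cam(n); d=R.T@np.linalg.inv(K)@[u,v,1]; return -R.T@t,d/np.linalg.norm(d)
def atz(n,u,v,z):
    o,d=ray(n,u,v); return o+d*(z-o[2])/d[2]
def proj(n,P):
    c,K,R,t=cam(n); p=(R@np.atleast_2d(P).T).T+t; p=p@K.T; return p[:,:2]/p[:,2:]
def tri(*obs):
    A=np.zeros((3,3));b=np.zeros(3)
    for n,u,v in obs:
        o,d=ray(n,u,v);M=np.eye(3)-np.outer(d,d);A+=M;b+=M@o
    X=np.linalg.solve(A,b); return X,[np.round(proj(n,X)[0]-[u,v],1) for n,u,v in obs]
def snap(n,f,crop=None,s=1):
    im=manip.get_image(n)[:,:,::-1]
    if crop: x,y,w,h=crop; im=im[y:y+h,x:x+w]
    cv2.imwrite('pics/'+f,cv2.resize(im,None,fx=s,fy=s,interpolation=cv2.INTER_CUBIC))
E
python3 - <<'E'
from h import *
np.set_printoptions(precision=4,suppress=True)
for n in('top','side'):
    snap(n,n+'0.png'); print(manip.camera_info(n)); print(ray(n,320,240))
print(manip.get_state())
E
```

```text
{'fov_y': 47.14091339247885, 'cx': 322.31290319068006, 'cy': 242.69756551892874, 'rvec': array([ 2.1235, -2.1274,  0.217 ]), 'tvec': array([0.0704, 0.5586, 1.136 ])}
(array([0.3314, 0.0829, 1.221 ]), array([ 0.1959, -0.0072, -0.9806]))
{'fov_y': 52.67439098086539, 'cx': 320.5300880670968, 'cy': 235.72599309281432, 'rvec': array([ 0.7268, -2.5181,  1.2729]), 'tvec': array([0.4971, 0.2308, 0.8525])}
(array([0.1487, 0.7326, 0.6844]), array([ 0.4085, -0.684 , -0.6044]))
{'clock': 0.1, 'qpos': array([-1.233 ,  0.2765,  1.506 , -0.    ,  1.3607, -0.121 ]), 'qd': array([ 0.0005, -0.0013, -0.0034,  0.0019,  0.0001,  0.0027]), 'effort': array([  0.0016, -41.7698, -24.6405,  -0.0001,   0.0057,   0.    ]), 'position': array([ 0.2545, -0.5151,  0.2492]), 'ee_rot': array([-0.0008,  0.9738,  0.2274, -0.0001]), 'contact_force': array([0.0813, 1.0719, 0.3193]), 'moment': array([ 0.009 , -0.0234, -0.0267]), 'width': 0.0851992221459073}
```

View pics/top0.png

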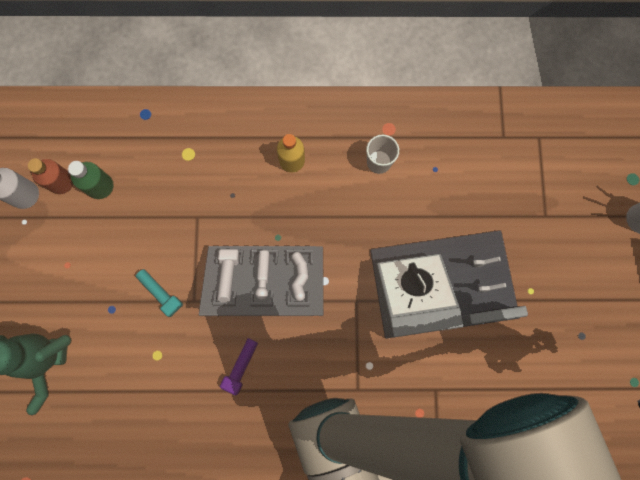

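View pics/side0.png

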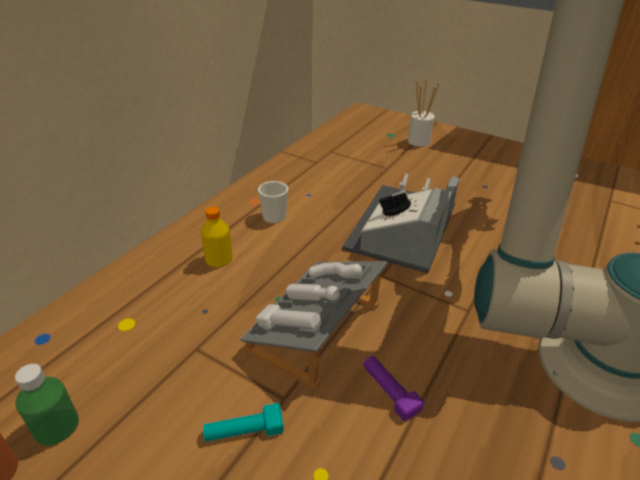

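Run:
```python
from h import *
for n,f,x,y,w,h,s in(('top','A',195,235,140,90,5.5),('top','B',365,228,165,112,4.8),('side','C',240,170,225,180,3.3)):
    im=cv2.imread(f'pics/{n}0.png')[y:y+h,x:x+w]; im=cv2.resize(im,None,fx=s,fy=s,interpolation=cv2.INTER_CUBIC)
    for k in range((x+19)//20*20,x+w,20): cv2.putText(im,str(k),(int((k+.5-x)*s),10),0,.35,(0,255,255));cv2.line(im,(int((k+.5-x)*s),12),(int((k+.5-x)*s),20),(0,255,255))
    for k in range((y+19)//20*20,y+h,20): cv2.putText(im,str(k),(0,int((k+.5-y)*s)+4),0,.35,(0,255,255));cv2.line(im,(25,int((k+.5-y)*s)),(32,int((k+.5-y)*s)),(0,255,255))
    cv2.imwrite(f'pics/{f}.png',im)
```

```text
(no output)
```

View pics/A.png

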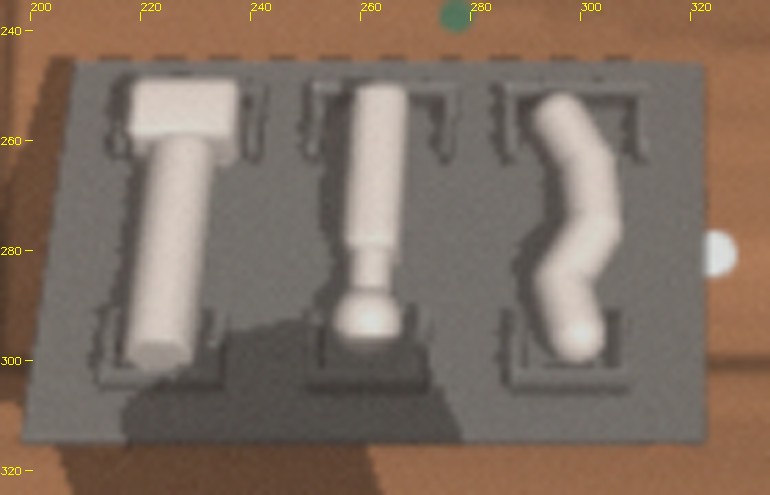

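View pics/B.png

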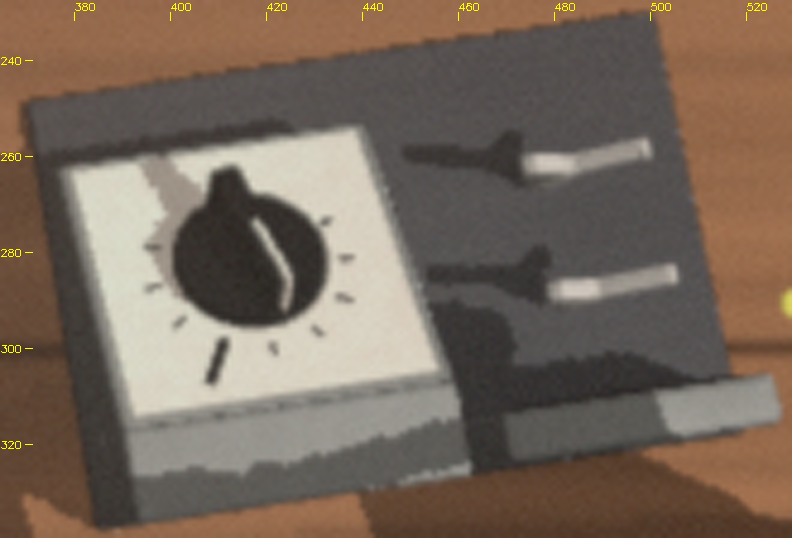

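View pics/C.png

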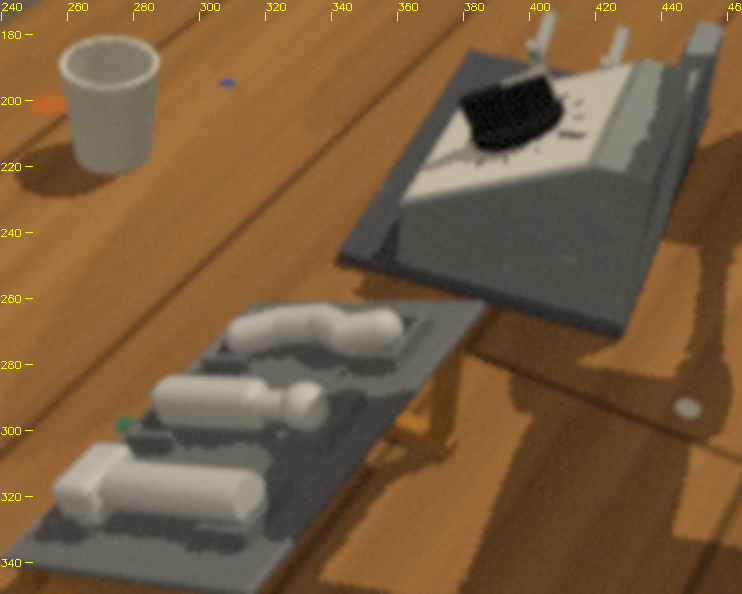

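```bash
cat > fit.py <<'E'
from h import *
from scipy.optimize import least_squares
np.set_printoptions(precision=4,suppress=True)
A=lambda u,v:('top',195+u/5.5-.5,235+v/5.5-.5)
B=lambda u,v:('top',365+u/4.8-.5,228+v/4.8-.5)
C=lambda u,v:('side',240+u/3.3-.5,170+v/3.3-.5)
def W(p,q):
    c,s=np.cos(p[2]),np.sin(p[2]); return np.array([p[0]+c*q[0]-s*q[1],p[1]+s*q[0]+c*q[1],q[2]])
def run(name,f,x0):
    r=least_squares(lambda x:np.concatenate([proj(o[0],P)[0]-o[1:] for P,o in f(x)]),x0,loss='soft_l1')
    print(name,r.x); print([tuple(np.round(proj(o[0],P)[0]-o[1:],1)) for P,o in f(r.x)]); return r.x
t=np.radians(25);ct,st=np.cos(t),np.sin(t)
def tray(x):
    T=lambda s,y,n=0:W(x,[s*ct-n*st,y,.075+s*st+n*ct])
    return [(T(-.085,-.125),A(75,62)),(T(-.085,.125),A(705,65)),(T(.085,-.125),A(22,440)),(T(.085,.125),A(706,442)),
      (T(.085,.125),C(487,302)),(T(-.085,.125),C(250,303)),(T(.085,-.125),C(248,592))]
tr=run('tray',tray,[.5,.15,np.pi])
def leg(x): # s,y,yaw in floor plane
    def L(a,b,n):
        c,s=np.cos(x[2]),np.sin(x[2]); S=x[0]+c*a-s*b; Y=x[1]+s*a+c*b; n=n+.013
        return W(tr,[S*ct-n*st,Y,.075+S*st+n*ct])
    k=13e-3
    return [(L(-.073,-.021,k),A(138,80)),(L(-.073,.021,k),A(238,80)),(L(-.045,-.021,k),A(130,135)),
      (L(.045,-k,0),A(127,347)),(L(.045,k,0),A(193,347)),(L(.045,0,k),A(162,338)),(L(-.073,-.021,k),C(57,485)),(L(-.073,.021,k),C(103,444)),(L(.045,0,0),C(249,495))]
lg=run('leg',leg,[0,-.075,0])
S,Y=lg[:2];P=W(tr,[S*ct-.013*st,Y,.075+S*st+.013*ct]);print('leg origin',P,'yaw',tr[2]+lg[2])
def dry(x):
    a=.5;ca,sa=np.cos(a),np.sin(a)
    D=lambda q:W(x,q); R=lambda i,j:D([x[3]+i*.028,x[4]+j*.028,.086])
    Pn=lambda i,j:D([x[5]+i*.07*ca,x[6]+j*.07,x[7]+i*.07*sa])
    return [(D([-.1,-.15,.012]),B(22,102)),(D([-.1,.15,.012]),B(657,12)),(D([.1,-.15,.012]),B(97,525)),
     (D([-.1,-.15,.012]),C(337,262)),(D([.1,-.15,.012]),C(617,338)),
     (R(-1,-1),B(524,158)),(R(-1,1),B(647,145)),(R(1,-1),B(549,287)),(R(1,1),B(675,269)),
     (Pn(-1,-1),B(62,172)),(Pn(-1,1),B(360,126)),(Pn(1,1),B(448,374)),(Pn(1,-1),B(135,417)),(Pn(-1,-1),C(405,201)),(Pn(1,-1),C(590,163)),(Pn(1,1),C(633,64))]
d=run('dryer',dry,[.5,-.2,np.pi,0,.07,0,-.07,.09])
print('seat',W(d,[d[3],d[4],.08]))
n=np.array([-np.sin(.5),0,np.cos(.5)])
for h in(.0,.012,.036): q=np.array([d[5],d[6],d[7]])+h*n;p=W(d,q);print('dial',h,p,proj('top',p)[0],(proj('top',p)[0]+.5-[365,228])*4.8)
u=np.array([np.cos(.5),0,np.sin(.5)]);v=np.array([0,1.,0])
# angle: cw seen from outside, from u ; pointer dir
for th in(-.9,-.7,-.5,-.3,.5):
    e=np.cos(th)*u-np.sin(th)*v   
    for r,h in((.031,.036),(.034,0)): print(th,r,(proj('top',W(d,d[5:8]+r*e+h*n))[0]+.5-[365,228])*4.8)
E
python3 fit.py
```

```text
tray [0.4773 0.1938 3.1376]
[(np.float64(-0.1), np.float64(0.0)), (np.float64(-0.0), np.float64(-0.1)), (np.float64(-0.5), np.float64(0.4)), (np.float64(0.1), np.float64(0.2)), (np.float64(-0.6), np.float64(-0.7)), (np.float64(0.7), np.float64(-0.3)), (np.float64(-0.2), np.float64(-0.0))]
leg [ 0.0127 -0.0737 -0.0108]
[(np.float64(-0.1), np.float64(-0.9)), (np.float64(1.6), np.float64(-0.7)), (np.float64(-0.2), np.float64(-0.0)), (np.float64(-0.1), np.float64(2.1)), (np.float64(0.9), np.float64(2.3)), (np.float64(-0.9), np.float64(0.5)), (np.float64(-2.9), np.float64(-0.3)), (np.float64(-2.0), np.float64(-2.3)), (np.float64(0.6), np.float64(0.4))]
leg origin [0.4715 0.2675 0.0922] yaw 3.1267328286589504
dryer [ 0.4758 -0.199   3.2852 -0.0022  0.0808 -0.0007 -0.0739  0.0929]
[(np.float64(0.2), np.float64(-0.1)), (np.float64(-1.1), np.float64(-0.2)), (np.float64(-0.5), np.float64(1.5)), (np.float64(-1.0), np.float64(-3.3)), (np.float64(1.2), np.float64(-2.2)), (np.float64(-0.2), np.float64(0.6)), (np.float64(0.3), np.float64(-0.5)), (np.float64(-0.1), np.float64(0.1)), (np.float64(0.0), np.float64(-0.1)), (np.float64(-0.3), np.float64(-1.9)), (np.float64(1.8), np.float64(-1.6)), (np.float64(2.5), np.float64(1.1)), (np.float64(-1.6), np.float64(2.5)), (np.float64(-3.6), np.float64(1.0)), (np.float64(-0.4), np.float64(0.9)), (np.float64(2.0), np.float64(-1.4))]
seat [ 0.4895 -0.2786  0.08  ]
dial 0.0 [ 0.4659 -0.1258  0.0929] [417.186  283.1766] [252.8927 267.2476]
dial 0.012 [ 0.4716 -0.1249  0.1034] [417.6124 279.7961] [254.9396 251.0211]
dial 0.036 [ 0.4829 -0.1233  0.1245] [418.4866 272.8655] [259.1359 217.7544]
-0.9 0.031 [327.9458 246.3004]
-0.9 0.034 [326.4997 298.3585]
-0.7 0.031 [320.5222 256.4037]
-0.7 0.034 [318.5454 309.3307]
-0.5 0.031 [310.5771 264.9926]
-0.5 0.034 [307.8886 318.6559]
-0.3 0.031 [298.5084 271.6992]
-0.3 0.034 [294.9558 325.9325]
0.5 0.031 [239.8674 275.3656]
0.5 0.034 [232.1432 329.8277]
```

Emit:
{"api": "carry_out", "payload": {
  "moves": [65,1.1,3.9,0,-0.024,65,1.1,3.9,0,-0.024,65,1.1,3.9,0,-0.024,65,1.1,3.9,0,-0.024,65,1.1,3.9,0,-0.024,65,1.1,3.9,0,-0.024,65,1.1,3.9,0,-0.024,65,1.1,3.9,0,-0.024,65,1.1,3.9,0,-0.024,65,1.1,3.9,0,-0.024],
  "squeeze": 30
}}

```text
clock: 1.1
position: [0.3645, -0.1239, 0.2499]
ee_rot: [-0.0, 0.994, 0.108, 0.0]
contact_force: [-0.0, -1.2, -0.5]
width: 0.0554
```

Emit:
{"api": "carry_out", "payload": {
  "moves": [65,1.1,3.9,0,-0.024,65,1.1,3.9,0,-0.024,65,1.1,3.9,0,-0.024,65,1.1,3.9,0,-0.024,65,1.1,3.9,0,-0.024,65,1.1,3.9,0,-0.024,65,1.1,3.9,0,-0.024,65,1.1,3.9,0,-0.024,65,1.1,3.9,0,-0.024,65,0,0,0,0]
}}

```text
clock: 2.1
position: [0.4647, 0.2297, 0.2493]
ee_rot: [-0.001, 1.0, 0.003, 0.0]
contact_force: [-0.8, -1.7, -0.3]
width: 0.0554
```

Emit:
{"api": "carry_out", "payload": {
  "moves": [65,0.4,1.9,0,-0.01,65,0.3,1.9,0,-0.01,65,0,0,-3,0,65,0,0,-3,0,65,0,0,-3,0,65,0,0,-2,0,65,0,0,-1.5,0,65,0,0,0,0,65,0,0,0,0,65,0,0,0,0]
}}

```text
clock: 3.1
position: [0.4714, 0.2634, 0.1261]
ee_rot: [-0.0, 1.0, -0.009, 0.001]
contact_force: [-0.4, -0.0, 0.2]
width: 0.0554
```

Run:
```python
from h import *
a=manip.get_image('top')[235:325,185:335,::-1];b=manip.get_image('side')[230:360,235:395,::-1]
a=cv2.resize(a,(500,300),interpolation=2);b=cv2.resize(b,(370,300),interpolation=2)
cv2.imwrite('pics/D.png',cv2.resize(np.hstack([a,b]),(800,276)))
s=manip.get_state();print(s['position'],s['ee_rot'],s['width'])
```

```text
[0.47133554 0.2635588  0.12611822] [-3.35450495e-04  9.99962016e-01 -8.65402952e-03  9.81074027e-04] 0.05505080898370312
```

View pics/D.png

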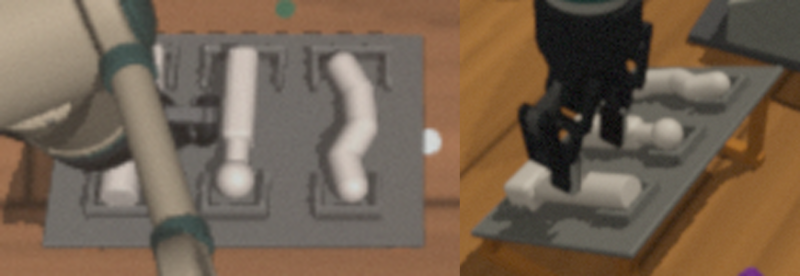

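Emit:
{"api": "carry_out", "payload": {
  "moves": [65,0,0.4,-0.5,0,65,0,0,-0.6,0,65,0,0,-0.5,0,65,0,0,-0.5,0,65,0,0,0,0,20,0,0,0,0,20,0,0,0,0,20,0,0,0,0,20,0,0,0,0,20,0,0,0,0]
}}

```text
clock: 4.2
position: [0.471, 0.2675, 0.1043]
ee_rot: [-0.0, 1.0, -0.009, 0.0]
contact_force: [0.2, -0.3, 1.0]
width: 0.0251
```

Emit:
{"api": "carry_out", "payload": {
  "moves": [0,0,0,0,0,0,0,0,0.5,0,0,0,0,1,0,0,0,0,2,0,0,0,0,2,0,0,0,0,2,0,0,0,0,2,0,0,0,0,1,0,0,0,0,0.5,0,0,0,0,0,0],
  "squeeze": 40
}}

```text
clock: 5.2
position: [0.4706, 0.2674, 0.2145]
ee_rot: [-0.0, 1.0, -0.009, 0.0]
contact_force: [0.5, -0.1, -1.0]
width: 0.0245
```

Run:
```python
from h import *
a=manip.get_image('side')[210:360,225:425,::-1]
cv2.imwrite('pics/E.png',cv2.resize(a,(720,540),interpolation=2))
s=manip.get_state();print(s['position'],s['ee_rot'],s['width'],s['contact_force'],s['moment'])
```

```text
[0.47025353 0.26723858 0.21368498] [ 2.36364308e-04  9.99962660e-01 -8.62765420e-03 -4.32269253e-04] 0.024289887243683243 [-0.76985707  0.35223466 -0.33425056] [ 0.00497264  0.02715498 -0.02664475]
```

View pics/E.png

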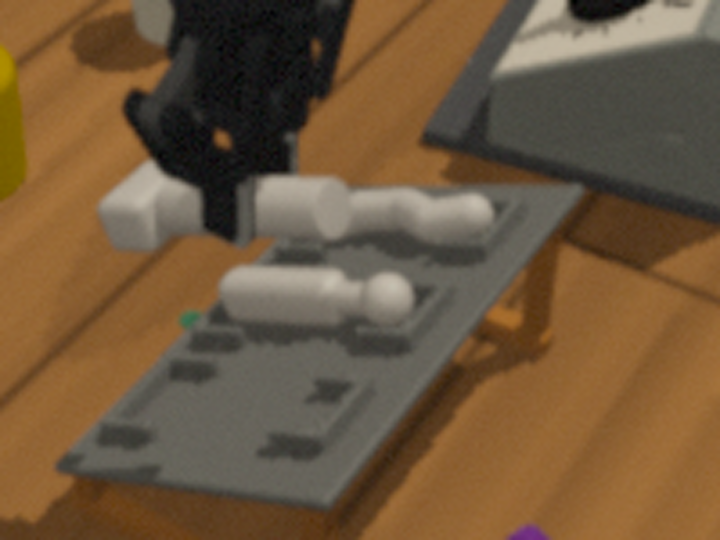

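Run:
```python
from h import *
np.set_printoptions(precision=4,suppress=True)
def aty(u,v,y):
    o,d=ray('side',225+u/3.6-.5,210+v/3.6-.5); return o+d*(y-o[1])/d[1]
e=aty(330,208,.267);print('end',e)
tcp=np.array([.4703,.2672,.2137])
for dz in(-.016,-.013,-.011,-.009):
  for ds in(-.005,0,.005):
    for t in(.3,.4363): # leg x points to -x world & up
        ax=np.array([-np.cos(t),.015,np.sin(t)]);nz=np.array([np.sin(t),0,np.cos(t)]);yy=np.array([0,-1,0])
        O=tcp+[0,0,dz]-ds*ax
        pts=[O+.045*ax,O-.073*ax+.021*-yy+.013*nz,O-.073*ax-.021*yy-.013*nz,O-.045*ax-.021*yy-.013*nz]
        print(dz,ds,t,((proj('side',pts)+.5-[225,210])*3.6).round(0).tolist())
```

```text
end [0.4322 0.267  0.2203]
-0.016 -0.005 0.3 [[349.0, 232.0], [97.0, 200.0], [115.0, 249.0], [162.0, 257.0]]
-0.016 -0.005 0.4363 [[344.0, 218.0], [102.0, 217.0], [124.0, 266.0], [169.0, 268.0]]
-0.016 0 0.3 [[339.0, 231.0], [89.0, 198.0], [106.0, 247.0], [153.0, 256.0]]
-0.016 0 0.4363 [[334.0, 218.0], [94.0, 217.0], [117.0, 266.0], [161.0, 268.0]]
-0.016 0.005 0.3 [[329.0, 229.0], [81.0, 197.0], [98.0, 246.0], [145.0, 254.0]]
-0.016 0.005 0.4363 [[325.0, 218.0], [86.0, 217.0], [109.0, 266.0], [153.0, 267.0]]
-0.013 -0.005 0.3 [[349.0, 227.0], [97.0, 194.0], [114.0, 244.0], [162.0, 252.0]]
-0.013 -0.005 0.4363 [[344.0, 213.0], [101.0, 212.0], [124.0, 261.0], [169.0, 263.0]]
-0.013 0 0.3 [[339.0, 225.0], [88.0, 193.0], [106.0, 242.0], [153.0, 251.0]]
-0.013 0 0.4363 [[334.0, 213.0], [93.0, 212.0], [116.0, 261.0], [161.0, 262.0]]
-0.013 0.005 0.3 [[329.0, 224.0], [80.0, 192.0], [98.0, 241.0], [144.0, 249.0]]
-0.013 0.005 0.4363 [[325.0, 213.0], [86.0, 212.0], [109.0, 261.0], [153.0, 262.0]]
-0.011 -0.005 0.3 [[349.0, 223.0], [96.0, 191.0], [114.0, 240.0], [161.0, 249.0]]
-0.011 -0.005
[... 182 characters left out ...]
 [93.0, 208.0], [116.0, 257.0], [160.0, 259.0]]
-0.011 0.005 0.3 [[329.0, 220.0], [80.0, 188.0], [97.0, 237.0], [144.0, 246.0]]
-0.011 0.005 0.4363 [[325.0, 209.0], [85.0, 208.0], [108.0, 257.0], [152.0, 259.0]]
-0.009 -0.005 0.3 [[349.0, 219.0], [96.0, 187.0], [114.0, 237.0], [161.0, 245.0]]
-0.009 -0.005 0.4363 [[344.0, 205.0], [101.0, 205.0], [124.0, 254.0], [168.0, 256.0]]
-0.009 0 0.3 [[339.0, 218.0], [88.0, 186.0], [105.0, 235.0], [153.0, 244.0]]
-0.009 0 0.4363 [[335.0, 205.0], [93.0, 205.0], [116.0, 254.0], [160.0, 256.0]]
-0.009 0.005 0.3 [[329.0, 216.0], [79.0, 185.0], [97.0, 234.0], [144.0, 242.0]]
-0.009 0.005 0.4363 [[325.0, 205.0], [85.0, 205.0], [108.0, 254.0], [152.0, 255.0]]
```

Emit:
{"api": "carry_out", "payload": {
  "moves": [0,0.1,-1.5,0,0.01,0,0.1,-3,0,0.01,0,0.2,-4,0,0.02,0,0.2,-4,0,0.02,0,0.2,-4,0,0.02,0,0.2,-4,0,0.02,0,0.2,-4,0,0.02,0,0.1,-4,0,0.01,0,0.1,-4,0,0.01,0,0.1,-4,0,0.01]
}}

```text
clock: 6.25
position: [0.4847, -0.0989, 0.2129]
ee_rot: [-0.0, 0.998, 0.066, -0.001]
contact_force: [0.3, -0.6, -0.2]
width: 0.0246
```

Emit:
{"api": "carry_out", "payload": {
  "moves": [0,0.1,-4,0,0.01,0,0.1,-4,0,0,0,0.1,-4,0,0,0,0.1,-3,0,0,0,0,-2,0,0,0,0,-1,0,0,0,0,0,0,0,0,0,0,0,0,0,0,0,0,0,0,0,0,0,0]
}}

```text
clock: 7.25
position: [0.4897, -0.2763, 0.2142]
ee_rot: [-0.0, 0.997, 0.072, 0.0]
contact_force: [0.5, 0.5, -1.2]
width: 0.0244
```

Emit:
{"api": "carry_out", "payload": {
  "moves": [0,0,-0.2,-1,0,0,0,0,-2,0,0,0,0,-2,0,0,0,0,-2,0,0,0,0,-1,0,0,0,0,-0.5,0,0,0,0,0,0,0,0,0,0,0,0,0,0,0,0,0,0,0,0,0]
}}

```text
clock: 8.25
position: [0.49, -0.2799, 0.1298]
ee_rot: [0.001, 0.997, 0.071, 0.001]
contact_force: [0.2, 0.7, -1.1]
width: 0.0244
```

Run:
```python
from h import *
a=manip.get_image('side')[150:280,340:480,::-1];b=manip.get_image('top')[225:345,430:540,::-1]
a=cv2.resize(a,(431,400),interpolation=2);b=cv2.resize(b,(367,400),interpolation=2)
cv2.imwrite('pics/F.png',np.hstack([a,b]))
s=manip.get_state();print(s['position'],s['ee_rot'],s['width'],s['contact_force'])
```

```text
[ 0.48987428 -0.27975155  0.12954563] [3.90271929e-04 9.97453172e-01 7.13222373e-02 3.95171958e-04] 0.024329375716843873 [ 0.81656809 -0.14710217  0.16666061]
```

View pics/F.png

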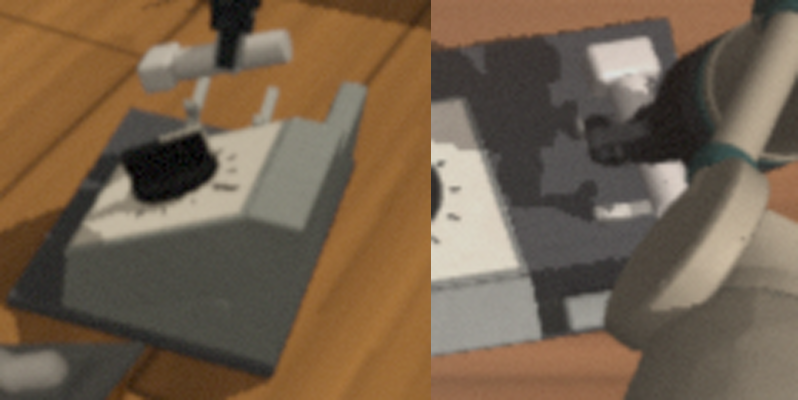

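Emit:
{"api": "carry_out", "payload": {
  "moves": [0,0,0.1,-1,0,0,0,0,-1,0,0,0,0,-0.4,0,0,0,0,-0.2,0,0,0,0,-0.2,0,0,0,0,-0.2,0,0,0,0,-0.2,0,0,0,0,0,0,0,0,0,0,0,0,0,0,0,0],
  "squeeze": 20
}}

```text
clock: 9.35
position: [0.4885, -0.2779, 0.0986]
ee_rot: [-0.0, 0.997, 0.072, -0.001]
contact_force: [-6.1, 4.0, 16.1]
width: 0.0245
```

Emit:
{"api": "carry_out", "payload": {
  "moves": [0,0,0,-0.1,0,0,0,0,-0.1,0,0,0,0,-0.1,0,0,0,0,-0.1,0,0,0,0,0,0,0,0,0,0,0,0,0,0,0,0,0,0,0,0,0,0,0,0,0,0,0,0,0,0,0]
}}

```text
clock: 10.35
position: [0.4879, -0.2779, 0.0947]
ee_rot: [-0.001, 0.997, 0.072, -0.001]
contact_force: [-7.4, 2.6, 16.2]
width: 0.0248
```

Run:
```python
from h import *
a=manip.get_image('side')[140:225,370:490,::-1];b=manip.get_image('top')[225:345,430:540,::-1]
a=cv2.resize(a,(480,340),interpolation=2);b=cv2.resize(b,(312,340),interpolation=2)
cv2.imwrite('pics/G.png',np.hstack([a,b]))
s=manip.get_state();print(s['position'],s['ee_rot'],s['width'],s['contact_force'],s['moment'])
```

```text
[ 0.48789414 -0.27782525  0.09465296] [-5.88414337e-04  9.97427556e-01  7.16645093e-02 -1.45716602e-03] 0.024513524907292583 [-5.97102101  2.2558754  15.74379949] [0.58454968 0.84306918 0.16116083]
```

View pics/G.png

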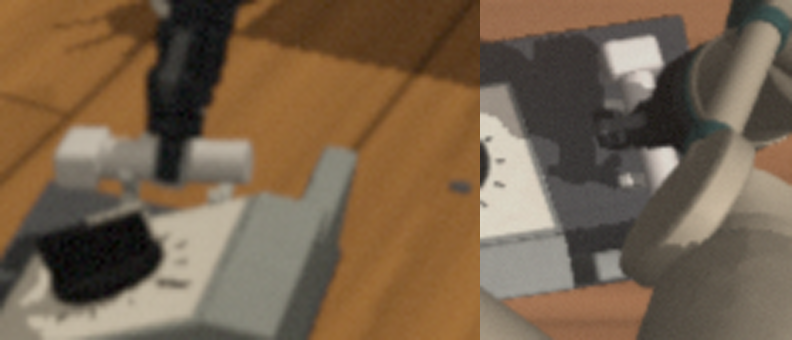

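Emit:
{"api": "carry_out", "payload": {
  "moves": [0,0.1,0,-0.1,0,0,0,0,-0.1,0,0,0,0,-0.1,0,0,0,0,0,0,0,0,0,0,0,0,0,0,0,0,0,0,0,0,0,0,0,0,0,0,0,0,0,0,0,0,0,0,0,0]
}}

```text
clock: 11.45
position: [0.4882, -0.2779, 0.0917]
ee_rot: [-0.001, 0.997, 0.072, -0.002]
contact_force: [-9.0, 2.9, 18.1]
width: 0.0243
```

Emit:
{"api": "carry_out", "payload": {
  "moves": [0,0,0,-0.1,0,0,0,0,-0.1,0,0,0,0,0,0,0,0,0,0,0,0,0,0,0,0,0,0,0,0,0,0,0,0,0,0,0,0,0,0,0,0,0,0,0,0,0,0,0,0,0]
}}

```text
clock: 12.45
position: [0.4883, -0.2779, 0.0897]
ee_rot: [-0.001, 0.997, 0.072, -0.002]
contact_force: [-8.8, 3.7, 17.0]
width: 0.0246
```

Run:
```python
from h import *
a=manip.get_image('side')[150:225,370:470,::-1]
cv2.imwrite('pics/H.png',cv2.resize(a,(800,600),interpolation=2))
s=manip.get_state();print(s['position'],s['ee_rot'],s['width'],s['contact_force'],s['moment'])
```

```text
[ 0.48832219 -0.27783752  0.08971629] [-6.01894772e-04  9.97418695e-01  7.17738666e-02 -2.02403721e-03] 0.02453805824495582 [-8.62972086  2.64444696 17.75147453] [0.48952479 1.02193555 0.05715577]
```

View pics/H.png

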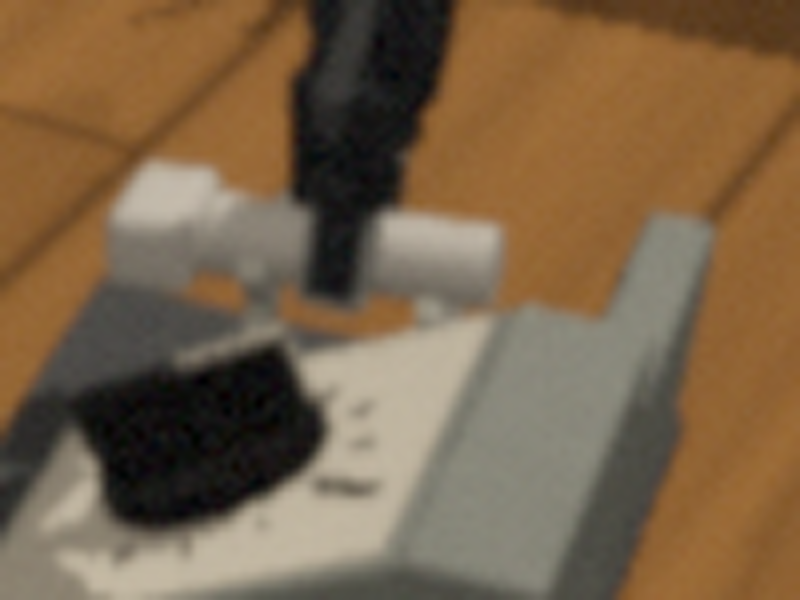

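Run:
```python
from h import *
for t in(0,.1,.2):
    y=.1436; ax=np.array([-np.cos(y)*np.cos(t),-np.sin(y)*np.cos(t),np.sin(t)])
    O=np.array([.4885,-.278,.080]); n=np.array([0,0,.013])
    print(t,((proj('side',[O+.045*ax,O+.045*ax+n,O+.045*ax-n,O-.045*ax+n,O-.03*ax-n])+.5-[370,150])*8).round().tolist())
```

```text
0 [[493.0, 294.0], [500.0, 257.0], [487.0, 330.0], [213.0, 194.0], [250.0, 277.0]]
0.1 [[495.0, 281.0], [502.0, 244.0], [488.0, 318.0], [212.0, 207.0], [249.0, 285.0]]
0.2 [[495.0, 268.0], [502.0, 231.0], [488.0, 305.0], [213.0, 220.0], [250.0, 294.0]]
```

Emit:
{"api": "carry_out", "payload": {
  "moves": [0,0,0,-0.1,0,0,0,0,-0.1,0,0,0,0,0,0,0,0,0,0,0,0,0,0,0,0,0,0,0,0,0,0,0,0,0,0,0,0,0,0,0,0,0,0,0,0,0,0,0,0,0]
}}

```text
clock: 13.5
position: [0.4884, -0.2778, 0.0877]
ee_rot: [-0.001, 0.997, 0.072, -0.002]
contact_force: [-7.8, 3.1, 17.1]
width: 0.0246
```

Emit:
{"api": "carry_out", "payload": {
  "moves": [0,0,0,-0.1,0,0,0,0,0,0,0,0,0,0,0,0,0,0,0,0,0,0,0,0,0,0,0,0,0,0,0,0,0,0,0,0,0,0,0,0,0,0,0,0,0,0,0,0,0,0]
}}

```text
clock: 14.5
position: [0.4884, -0.2777, 0.0868]
ee_rot: [-0.001, 0.997, 0.072, -0.002]
contact_force: [-9.5, 2.8, 19.1]
width: 0.0244
```

Emit:
{"api": "carry_out", "payload": {
  "moves": [0,0,0,-0.1,0,0,0,0,0,0,0,0,0,0,0,0,0,0,0,0,0,0,0,0,0,0,0,0,0,0,0,0,0,0,0,0,0,0,0,0,0,0,0,0,0,0,0,0,0,0]
}}

```text
clock: 15.5
position: [0.4884, -0.2777, 0.0861]
ee_rot: [-0.001, 0.997, 0.072, -0.002]
contact_force: [-9.2, 3.1, 19.4]
width: 0.0246
```

```bash
cat > tilt.py <<'E'
from h import *
im=manip.get_image('side').astype(float); sat=(im.max(2)-im.min(2))/im.max(2)
def top(c):
    col=sat[160:192,c]; i=[k for k in range(3,31) if col[k]<.25 and col[k-1]>=.25 and col[min(k+2,31)]<.25]
    return 160+i[0]-(.25-col[i[0]])/(col[i[0]-1]-col[i[0]]) if i else np.nan
cs=list(range(399,407))+list(range(418,431))
v=np.array([top(c) for c in cs]);print(dict(zip(cs,v.round(1))))
m=~np.isnan(v);print('slope',np.polyfit(np.array(cs)[m],v[m],1))
for t in(-.05,0,.05,.1,.15):
    y=.1436; ax=np.array([-np.cos(y)*np.cos(t),-np.sin(y)*np.cos(t),np.sin(t)]);O=np.array([.4885,-.278,.08])
    p=proj('side',[O-.045*ax+[0,0,.013],O+.045*ax+[0,0,.013]]);print(t,(p[1,1]-p[0,1])/(p[1,0]-p[0,0]),p.round(1).tolist())
E
python3 tilt.py
```

```text
{399: np.float64(173.7), 400: np.float64(174.0), 401: np.float64(174.6), 402: np.float64(174.8), 403: np.float64(175.0), 404: np.float64(174.9), 405: np.float64(174.4), 406: np.float64(173.9), 418: np.float64(173.4), 419: np.float64(176.9), 420: np.float64(177.6), 421: np.float64(177.9), 422: np.float64(178.1), 423: np.float64(178.5), 424: np.float64(178.6), 425: np.float64(178.7), 426: np.float64(178.8), 427: np.float64(178.4), 428: np.float64(178.4), 429: np.float64(178.7), 430: np.float64(179.3)}
slope [  0.17078352 105.58636479]
-0.05 0.26669466554466636 [[396.3, 172.9], [431.8, 182.4]]
0 0.22011029848588062 [[396.1, 173.7], [432.0, 181.6]]
0.05 0.17416496963214137 [[396.1, 174.5], [432.1, 180.8]]
0.1 0.128619632248557 [[396.0, 175.3], [432.2, 180.0]]
0.15 0.08324337581287364 [[396.0, 176.1], [432.2, 179.2]]tilt.py:2: RuntimeWarning: invalid value encountered in divide
  im=manip.get_image('side').astype(float); sat=(im.max(2)-im.min(2))/im.max(2)
```

Emit:
{"api": "carry_out", "payload": {
  "moves": [0,0,0,-0.1,0,0,0,0,0,0,0,0,0,0,0,0,0,0,0,0,0,0,0,-0.1,0,0,0,0,0,0,0,0,0,0,0,0,0,0,0,0,0,0,0,0,0,0,0,0,0,0]
}}

```text
clock: 16.55
position: [0.4885, -0.2777, 0.0855]
ee_rot: [-0.0, 0.997, 0.072, -0.002]
contact_force: [-10.3, 4.7, 28.6]
width: 0.0246
```

```bash
python3 tilt.py 2>&1 | grep slope
```

```text
slope [  0.14898867 113.78371939]
```

Emit:
{"api": "carry_out", "payload": {
  "moves": [0,-0.1,0,0.1,0,0,-0.05,0,0.1,0,0,0,0,0,0,35,0,0,0,0,40,0,0,0,0,45,0,0,0,0,55,0,0,0,0,65,0,0,0,0,65,0,0,0,0,65,0,0,0,0]
}}

```text
clock: 17.6
position: [0.4892, -0.2786, 0.0839]
ee_rot: [0.0, 0.997, 0.071, -0.0]
contact_force: [0.9, -0.7, 0.0]
width: 0.0557
```

Emit:
{"api": "carry_out", "payload": {
  "moves": [65,0,0,0.3,0,65,0,0,1,0,65,0,0,2,0,65,0,0,3,0,65,0,0,3,0,65,0,0,3,0,65,0,0,0,0,65,-2,4,0,0,65,-2,4,0,0,65,0,0,0,0]
}}

```text
clock: 18.6
position: [0.4451, -0.1935, 0.2066]
ee_rot: [-0.002, 0.997, 0.072, -0.002]
contact_force: [-0.2, 0.3, -0.0]
width: 0.0554
```

```bash
python3 tilt.py 2>&1 | grep slope
python3 - <<'E'
from h import *
a=manip.get_image('side')[140:230,370:470,::-1];b=manip.get_image('top')[225:345,365:535,::-1]
cv2.imwrite('pics/top_h.png',b)
a=cv2.resize(a,(333,300),interpolation=2);b=cv2.resize(b,(425,300),interpolation=2)
cv2.imwrite('pics/I.png',np.hstack([a,b]))
s=manip.get_state();print(s['position'],s['ee_rot'],s['width'],s['contact_force'])
E
```

```text
slope [ 0.19841356 94.09722381]
[ 0.44954168 -0.19887291  0.20745842] [7.14405972e-04 9.97431336e-01 7.16231899e-02 5.81047099e-04] 0.0555298439859709 [-1.00597042 -0.68687845 -0.25650334]
```

View pics/I.png

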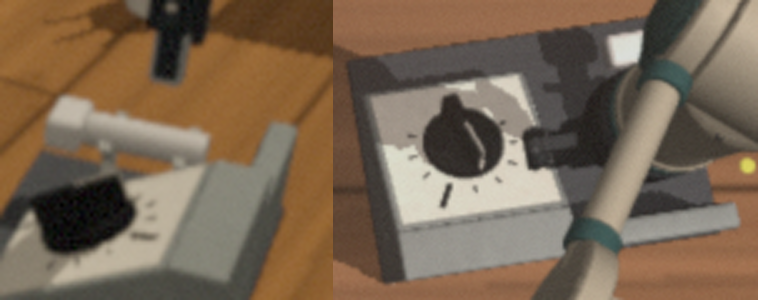

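Emit:
{"api": "carry_out", "payload": {
  "moves": [50,0.6,1.5,0,0.06,50,0.6,1.5,0,0.06,50,0.6,1.5,0,0.06,50,0.6,1.5,0,0.05,50,0.5,1.6,0,0.05,50,0,0,-2,0,50,0,0,-2,0,50,0,0,0,0,50,0,0,0,0,50,0,0,0,0]
}}

```text
clock: 19.75
position: [0.4792, -0.1234, 0.1679]
ee_rot: [0.001, 0.978, 0.21, 0.001]
contact_force: [-0.5, -0.0, -0.2]
width: 0.0427
```

Emit:
{"api": "carry_out", "payload": {
  "moves": [50,0,0,-1,0,50,0,0,-1,0,50,0,0,-0.5,0,50,0,0,-0.5,0,50,0,0,-0.5,0,50,0,0,0,0,0,0,0,0,0,0,0,0,0,0,0,0,0,0,0,0,0,0,0,0],
  "squeeze": 25
}}

```text
clock: 20.75
position: [0.4767, -0.1194, 0.1323]
ee_rot: [-0.004, 0.978, 0.209, -0.001]
contact_force: [-1.3, 7.8, 4.4]
width: 0.0144
```

Emit:
{"api": "carry_out", "payload": {
  "moves": [0,-0.2,0.4,0,0,0,0,0,0,0,0,0,0,0,-0.07,0,0,0,0,-0.08,0,0,0,0,-0.08,0,0,0,0,-0.08,0,0,0,0,-0.08,0,0,0,0,-0.08,0,0,0,0,0,0,0,0,0,0]
}}

```text
clock: 21.75
position: [0.4776, -0.1199, 0.1331]
ee_rot: [0.002, 1.0, -0.022, 0.002]
contact_force: [1.6, -2.2, 5.0]
width: 0.0138
```

Emit:
{"api": "carry_out", "payload": {
  "moves": [0,0,0,0,-0.08,0,0,0,0,-0.08,0,0,0,0,-0.08,0,0,0,0,-0.08,0,0,0,0,-0.05,0,0,0,0,0,0,0,0,0,0,0,0,0,0,0,0,0,0,0,0,0,0,0,0,0]
}}

```text
clock: 22.75
position: [0.4781, -0.1209, 0.1342]
ee_rot: [0.002, 0.979, -0.205, 0.003]
contact_force: [0.1, -3.0, 11.7]
width: 0.0133
```

Emit:
{"api": "carry_out", "payload": {
  "moves": [50,0,0,0,0,50,0,0,0,0,50,0,0,0,0,50,0,0,1,0,50,0,0,2,0,50,0,0,3,0,50,0,0,3,0,50,-2,3,2,0,50,-2,4,0,0,50,-2,4,0,0]
}}

```text
clock: 23.75
position: [0.4158, -0.0076, 0.2432]
ee_rot: [-0.0, 0.978, -0.208, 0.001]
contact_force: [-0.1, 0.8, -0.6]
width: 0.0422
```

Emit:
{"api": "carry_out", "payload": {
  "moves": [50,-2,4,0,0,50,-2,4,0,0,50,-2,4,0,0,50,0,4,0,0,50,0,3,0,0,50,0,0,0,0,50,0,0,0,0,50,0,0,0,0,50,0,0,0,0,50,0,0,0,0]
}}

```text
clock: 24.75
position: [0.3563, 0.1806, 0.2421]
ee_rot: [0.0, 0.978, -0.208, -0.0]
contact_force: [-0.4, 0.6, 0.7]
width: 0.0427
```

Run:
```python
from h import *
a=manip.get_image('top');
cv2.imwrite('pics/J0.png',a[:,:,::-1]); cv2.imwrite('pics/J1.png',manip.get_image('side')[:,:,::-1])
b=cv2.resize(a[240:325,370:530,::-1],(800,425),interpolation=2)
s=cv2.imread('pics/J1.png'); c=cv2.resize(s[150:230,360:470],(240,175),interpolation=2)
d=cv2.resize(s[160:350,200:480],(258,175),interpolation=2); e=cv2.resize(a[110:330,190:520,::-1],(262,175),interpolation=2)
bot=np.hstack([c,d,e]);bot=np.pad(bot,((0,0),(0,800-bot.shape[1]),(0,0)))
cv2.imwrite('pics/J.png',np.vstack([b,bot]))
s=manip.get_state();print(s['position'],s['contact_force'])
```

```text
[0.356295   0.18079201 0.24205479] [-0.06430571 -0.81792847  0.01538809]
```

View pics/J.png

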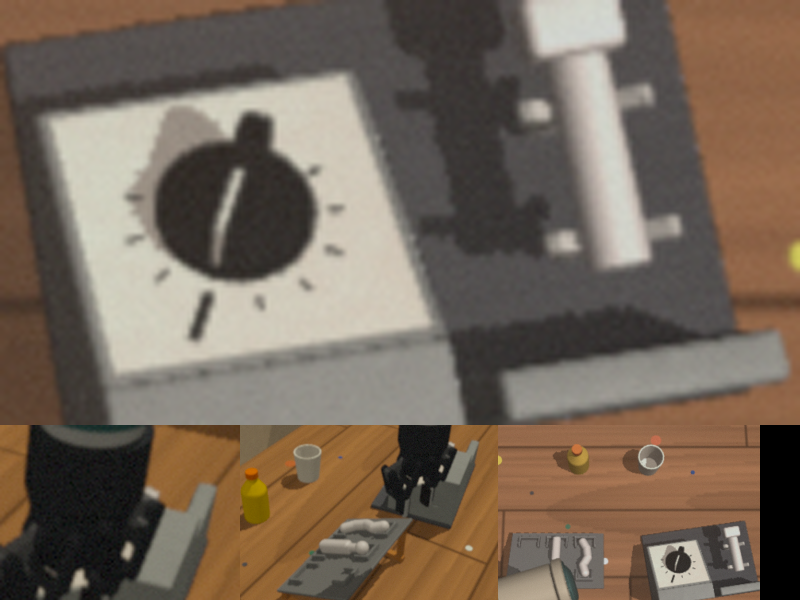

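```bash
cat >> fit.py <<'E'
print('----')
px=lambda P:(proj('top',W(d,P))[0]+.5-[370,240])*5
for th in(.35,.4,.45,.5,.55,.6):
    e=np.cos(th)*u-np.sin(th)*v; c=d[5:8]+[.001,0,0]
    a,b,g,m,m2=[px(c+r*e+h*n) for r,h in((0,.036),(.031,.036),(.031,.012),(.037,0),(.055,0))]
    print(th,a.round(),b.round(),g.round(),'dir',((b-a)[0]/(b-a)[1]).round(3),'mark',m.round(),m2.round(),((m2-m)[0]/(m2-m)[1]).round(3))
E
python3 fit.py | sed -n '/----/,$p'
python3 - <<'E'
import cv2,numpy as np
im=cv2.imread('pics/J0.png').astype(float).mean(2)
w=lambda m,x0,y0,x1,y1:None
# pointer: bright pixels within disc; mark: dark pixels within window
Y,X=np.mgrid[0:480,0:640]
for nm,(x0,x1,y0,y1),wt in(('ptr-top',(409,421,273,286),np.clip(im-90,0,None)),('mark',(405,415,297,309),np.clip(120-im,0,None))):
    s=(slice(y0,y1),slice(x0,x1));ww=wt[s];rows=[(y,(ww[i]*X[s][i]).sum()/ww[i].sum()) for i,y in enumerate(range(y0,y1)) if ww[i].sum()>40]
    r=np.array(rows);print(nm,[(int(y),round((x+.5-370)*5,1),round((y+.5-240)*5,1)) for y,x in rows],np.polyfit(r[:,0],r[:,1],1))
E
```

```text
----
0.35 [245. 169.] [237. 232.] [233. 266.] dir -0.134 mark [229. 295.] [224. 332.] -0.134
0.4 [245. 169.] [233. 231.] [229. 265.] dir -0.199 mark [224. 294.] [217. 331.] -0.198
0.45 [245. 169.] [229. 230.] [225. 264.] dir -0.266 mark [220. 293.] [210. 329.] -0.264
0.5 [245. 169.] [225. 229.] [221. 264.] dir -0.334 mark [215. 292.] [204. 327.] -0.331
0.55 [245. 169.] [222. 228.] [217. 262.] dir -0.405 mark [211. 291.] [197. 325.] -0.401
0.6 [245. 169.] [218. 227.] [214. 261.] dir -0.478 mark [207. 289.] [190. 323.] -0.473
ptr-top [(274, np.float64(238.5), 172.5), (275, np.float64(237.0), 177.5), (276, np.float64(235.3), 182.5), (277, np.float64(233.8), 187.5), (278, np.float64(232.0), 192.5), (279, np.float64(230.2), 197.5), (280, np.float64(228.7), 202.5), (281, np.float64(226.9), 207.5), (282, np.float64(225.3), 212.5), (283, np.float64(223.8), 217.5), (284, np.float64(222.1), 222.5), (285, np.float64(220.4), 227.5)] [-3.31041504e-01  5.07923118e+02]
mark [(299, np.float64(207.1), 297.5), (300, np.float64(205.5), 302.5), (301, np.float64(204.4), 307.5), (302, np.float64(202.5), 312.5), (303, np.float64(200.6), 317.5), (304, np.float64(199.3), 322.5), (305, np.float64(197.2), 327.5), (306, np.float64(195.5), 332.5), (307, np.float64(195.1), 337.5)] [-3.19424689e-01  5.06443833e+02]
```

```bash
cat >> fit.py <<'E'
print('====')
for s in(-.004,0,.004):
    O=np.array([d[3]+s,d[4],.08]); print(s,[px(O+q).round().tolist() for q in([.045,0,0],[.045,0,.013],[.045,.009,-.009],[-.045,.021,.013],[-.045,-.021,.013],[-.045,-.013,0],[-.045,.013,0],[.04,-.013,0],[.04,.013,0])])
print('rests',[px([d[3]+i*.028,d[4]+j*.028,.086]).round().tolist() for i in(-1,1) for j in(-1,1)])
E
python3 fit.py | sed -n '/====/,$p'
python3 - <<'E'
import cv2,numpy as np
im=cv2.imread('pics/J0.png').astype(float).mean(2)
for r in(252,256,262,266,274,280,284,290): print(r,(r+.5-240)*5,im[r,472:512].round().astype(int).tolist())
print('col',[(r,int(im[r,494])) for r in range(284,300)],[(r,int(im[r,486])) for r in range(236,262)])
E
```

```text
252 62.5 [79, 79, 77, 78, 88, 96, 92, 93, 106, 121, 138, 160, 174, 189, 199, 205, 207, 203, 192, 151, 92, 76, 79, 79, 80, 81, 78, 79, 79, 79, 77, 78, 78, 82, 97, 104, 105, 105, 105, 103]
256 82.5 [55, 58, 75, 79, 80, 77, 78, 77, 87, 107, 130, 149, 165, 180, 194, 201, 205, 208, 202, 187, 138, 91, 81, 83, 85, 94, 101, 103, 84, 77, 80, 80, 78, 81, 91, 99, 103, 105, 104, 103]
262 112.5 [56, 81, 124, 146, 166, 182, 184, 168, 109, 86, 100, 119, 141, 160, 177, 189, 201, 206, 209, 204, 200, 167, 111, 89, 84, 81, 80, 82, 79, 79, 82, 81, 76, 79, 79, 81, 92, 104, 108, 108]
266 132.5 [58, 56, 61, 71, 78, 84, 91, 93, 96, 86, 86, 104, 128, 148, 165, 179, 194, 200, 207, 208, 205, 196, 158, 93, 80, 80, 79, 79, 80, 78, 78, 76, 78, 76, 77, 79, 83, 98, 103, 103]
274 172.5 [76, 78, 77, 78, 80, 79, 79, 78, 80, 79, 79, 78, 87, 106, 133, 156, 173, 185, 200, 206, 208, 206, 202, 188, 145, 90, 77, 76, 77, 77, 78, 77, 76, 79, 75, 76, 76, 77, 87, 107]
280 202.5 [59, 74, 74, 62, 56, 55, 57, 67, 77, 80, 81, 80, 80, 85, 106, 128, 151, 167, 184, 197, 204, 206, 208, 205, 195, 165, 101, 79, 77, 81, 79, 76, 79, 76, 80
[... 1401 characters left out ...]
           ~~~~~~~~~~~~~~~~^^^^^^^^^^^^^^^^^
    return np.atleast_1d(self.fun(x))
                         ~~~~~~~~^^^
    return self.f(x, *self.args, **self.kwargs)
           ~~~~~~^^^^^^^^^^^^^^^^^^^^^^^^^^^^^^
  File "fit.py", line 10, in <lambda>
    r=least_squares(lambda x:np.concatenate([proj(o[0],P)[0]-o[1:] for P,o in f(x)]),x0,loss='soft_l1')
                                             ~~~~^^^^^^^^
  File "h.py", line 12, in proj
    c,K,R,t=cam(n); p=(R@np.atleast_2d(P).T).T+t; p=p@K.T; return p[:,:2]/p[:,2:]
            ~~~^^^
  File "h.py", line 4, in cam
    c=manip.camera_info(n); f=240/np.tan(np.radians(c['fov_y'])/2)
ValueError: time passes only in moves, steps and waits
```

```bash
sed -i 's/^def cam(n):/import functools\n@functools.cache\ndef cam(n):/' h.py; python3 fit.py 2>&1| sed -n '/====/,$p' | tail -5
```

```text
====
-0.004 [[614.0, 262.0], [624.0, 259.0], [628.0, 261.0], [629.0, 39.0], [531.0, 53.0], [541.0, 56.0], [601.0, 47.0], [581.0, 255.0], [642.0, 246.0]]
0 [[616.0, 271.0], [626.0, 268.0], [630.0, 270.0], [631.0, 48.0], [533.0, 63.0], [543.0, 65.0], [603.0, 57.0], [583.0, 264.0], [644.0, 255.0]]
0.004 [[618.0, 281.0], [628.0, 278.0], [632.0, 280.0], [633.0, 58.0], [535.0, 72.0], [545.0, 74.0], [605.0, 66.0], [585.0, 274.0], [646.0, 265.0]]
rests [[520.0, 107.0], [650.0, 88.0], [546.0, 239.0], [678.0, 220.0]]
```

```bash
python3 -c "
from rig import manip
print(manip.sign_off())"
```

```text
the job is handed in; nothing more can be done
None
```

The leg now lies in both V notches with the gripper clear of it, and the dial's pointer stands at the long mark. I handed the job in at about 25 s on the robot's clock, well under the 56 s limit.

- **Leg:** I gripped it mid-shank and moved it over the rests. Pressing it down with a light grip turned it level, with up to about 29 N of contact force at the wrist, and then I let go. In the last top view the shank lies through both notches with the foot beyond them, about 1 mm towards the foot side of the exact seat point.
- **Level:** The side view after release gave a tilt of about 0.02 rad, which is within what that camera can resolve. That estimate used a side-camera fit that was off by 2–3 pixels. At the end the arm blocked the side camera's view of the leg, so its final pose was checked only from the top.
- **Dial:** I pinched the bar and turned it to the mark. The pointer's slope in the last top picture is −0.331, and the value expected at 0.50 rad is −0.334. The mark's own slope is −0.319.
- **Other pieces:** The forearm and tail are still in their pockets, and the bottle and cup look unmoved. The arm partly covered the tray in the last top view, so I confirmed the forearm and tail from the side view.
- **Misread position:** On gripping the dial, the jaws were pulled about 4 mm sideways, so my estimate of its position was off by that much. I corrected it before turning.

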